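# Sweep the loose nuts into the bench stop

## Robot

A 6-joint arm with a two-finger parallel gripper is mounted at the origin on the work surface. World frame = base frame: x ahead of the robot, y to its left, z up, the work surface at z = 0. Lengths are in mm, angles in rad, forces in N, time in s.
With the tool pointing down it reaches from about 350 to 775 mm from the base axis. Payload 7.3 kg.
Tool frame: the origin (TCP) lies on the mounting face of the last link; the fingertips stand 178 mm ahead of it and the grasp point (between the pads) lies 159 mm ahead of it; z points along the fingers, y is the line along which they close (so a half turn about z gives the same grasp; the last joint's range is limited). The gripper opens to 92 mm and grips with 3 to 60 N. Pads are 19 mm wide; open, the fingers measure 130 mm over their backs; the gripper's body (75 mm by 190 mm) begins 47 mm behind the grasp point.
Start: joints at [1.087, 0.342, 1.524, -0, 1.275, -0.146], TCP at [173.97, 495.341, 404.741] pointing down, gripper open.
Joint ranges: [-2.53, 2.53], [-0.77, 2.02], [0.04, 2.7], [-1, 4.14], [0.28, 2.66], [-3.11, 3.11]. Speed limits (rad/s): [2.57, 2.57, 3.14, 3.14, 3.14, 3.14].

## Interface

Orientations are given as [roll, pitch, yaw] about the fixed x, y, z axes, in that order (R = Rz(yaw) Ry(pitch) Rx(roll)).
In Python, from plant import bot, cams, workorder gives the robot as it stands (bot), with the cameras (cams) and the job (workorder).
- The arm moves only by the tool shift_gripper, called after "Call:" by a JSON object that holds its "fn" and its "kwargs". Schema: {"type":"object","properties":{"plan":{"type":"array","items":{"type":"object","properties":{"aperture":{"type":"number"},"sx":{"type":"number"},"sy":{"type":"number"},"sz":{"type":"number"},"rz":{"type":"number"}},"additionalProperties":false,"required":["aperture"]},"minItems":1,"maxItems":5},"only":{"type":"string"},"quiet":{"type":"boolean"},"lines":{"type":"string"}},"required":["plan"],"additionalProperties":false}. plan is a list of rows, 1 to 5 of them, each an object with the fields aperture (the finger opening in mm), sx, sy, sz (the shift in a scale on which 1.0 is 250 mm), rz (a turn about the tool's z in a scale on which 1.0 is 2 rad); a field left out counts as zero (the opening has to be given); each row is the pose to reach, as a shift and turn from the pose commanded when the call began, along the tool's axes at that moment; what a row does not reach only later rows make up. A row lasts 1/8 s, in which the tool goes at most 62.5 mm and 0.188 rad, less where a joint would pass 70% of its speed; a pose out of reach is approached as far as the arm can. The fingers move at their own pace and stop on an object; the grip force is fixed at half the most. Time passes only in rows, so rows that do not move let the fingers close. The tool returns the time, the measured TCP pose, the force, the opening and the grip force at its end. only (a regular expression) keeps the lines of the reply that match it, lines (a string "A,B") keeps lines A to B, and quiet returns only ok. A shift or turn number past 1, either way, is cut back to 1. Input that does not fit is refused with a message, and nothing moves.
- bot.get_obs(): the state, without advancing time (a new reading comes with each control period).
- cams.capture(name): name is "scene" or "top" or "wrist"; returns a dict with "color" (420x560x3 uint8, red, green, blue), "K" (3x3 intrinsics, pixels), "R" (3x3) and "t" (3): a world point X has camera coordinates R X + t. Camera axes: x right, y down, z forward; pixel columns grow to the right and rows downward; lengths in mm; the calibration is good to about 2 mm. The wrist camera is an equidistant fisheye: a pixel r from the principal point sees the ray r / f radians off the axis. A picture is of the moment at which its call begins. There is no depth.
- workorder.close_job(): hands the job in; it is judged then, once.
The state is a dict: "time": time; "joint_positions": joint angles; "dq": joint speeds; "tau": joint torques, N m; "tool_pos": TCP position; "tcp_rot": TCP orientation; "contact_force": force on the tool from outside, world axes, zero at the start; "moment": the same for the moment, N m; "grip_width": finger opening in mm; "finger_force": force on a finger pad.
Only numpy, scipy, OpenCV 4.12 (cv2) and the standard library are available. Lean on these libraries where they do the work, as an engineer would, in place of code of your own. Each camera call takes 0.05 s, during which the arm holds its last target. There are 200 camera calls.

## Task

With your fingertips, sweep the three loose hexagon nuts across the bench into the three-sided steel stop, so that all three lie flat and wholly inside it, none sticking out of its open side. Push them along the bench, do not pick them up, and leave the ball bearing, the flanged hub and all the other loose parts where they are.

Things in the scene. Friction and masses are not known exactly. Their poses are not given: they have to be found in the camera images.
- nut_a: a plain steel hexagon nut, 36 mm across flats (41.6 mm across corners), 19 mm high, open 25 mm hole, 0.1 kg, lying flat on the bench. Origin: centre of its underside; z up. The three nuts are alike; they slide on the bench when pushed
- nut_b: a plain steel hexagon nut, 36 mm across flats (41.6 mm across corners), 19 mm high, open 25 mm hole, 0.1 kg, lying flat on the bench. Origin: centre of its underside; z up. The three nuts are alike; they slide on the bench when pushed
- nut_c: a plain steel hexagon nut, 36 mm across flats (41.6 mm across corners), 19 mm high, open 25 mm hole, 0.1 kg, lying flat on the bench. Origin: centre of its underside; z up. The three nuts are alike; they slide on the bench when pushed
- stop: U-shaped stop of steel flat bar, 8 mm thick, 25 mm high, bolted to the bench, no floor. Origin: on the bench, inside; x from the open side (robot's side) to the back bar, y along the back bar, z up. Open side's line (ends of side bars) at x = -68 mm; inner faces: back bar x = +60, side bars y = -130 and +130 mm. Two 11 mm high feet behind the back bar reach x = +97 mm
- bearing: steel ball bearing lying flat among the nuts: round ring, 52 mm outside diameter, 16 mm high; origin: centre of its underside. Leave alone
- hub: round steel flanged hub standing among the nuts: flange 56 mm in diameter and 8 mm thick, neck 38 mm in diameter, 38 mm high in all; origin: centre of its underside. Leave alone
- spring_a: loose coil spring lying on the bench, 130 mm long (along its x) and 26 mm thick; origin: middle of its underside. Leave alone
- spring_b: loose coil spring lying on the bench, 130 mm long (along its x) and 26 mm thick; origin: middle of its underside. Leave alone
- pump: blue hydraulic pump standing on its round body (72 mm diameter), 146 mm high, flange 95 mm long; origin: centre of its underside. Leave alone
- pot: small open red pot, 70 mm in diameter and 70 mm high; origin: centre of its underside. Leave alone

How it is judged (in metres and radians):
At the end, for the whole second after the job is handed in: Each nut's centre is inside the stop, at least 20 mm in from the line of its open side (nut wholly inside), lying flat on the bench (tilt under 0.15 rad, height under 5 mm) and at rest; the bearing, hub, springs, pump and pot are each within 15 mm of where they started (x of nut_a in the frame of stop between -0.048 and 0.055 m and y of nut_a in the frame of stop between -0.125 and 0.125 m and height (world z) of each of nut_a, nut_b, nut_c below 0.005 m and angle between each of nut_a, nut_b, nut_c's own z axis and vertical below 0.15 rad and linear speed of each of nut_a, nut_b, nut_c below 0.02 m/s and x of nut_b in the frame of stop between -0.048 and 0.055 m and y of nut_b in the frame of stop between -0.125 and 0.125 m and x of nut_c in the frame of stop between -0.048 and 0.055 m and y of nut_c in the frame of stop between -0.125 and 0.125 m and distance of each of bearing, hub, spring_a, spring_b, pump, pot from where it was at the start of the episode below 0.015 m); the robot touches nothing.
It fails at once if a nut is lifted: its underside's centre rises more than 15 mm off the bench (height (world z) of any of nut_a, nut_b, nut_c above 0.015 m).
It fails at once if the bearing, hub, a spring, the pump or the pot is moved by more than 15 mm (distance of any of bearing, hub, spring_a, spring_b, pump, pot from where it was at the start of the episode above 0.015 m).
It also fails if it takes over 72 s, if anything falls off the work surface, if the arm or the gripper's body presses on something with over 40 N, if the wrist force passes 120 N, or if a joint passes its speed limit or range.

## Working session

There is one attempt and no reset: what is moved stays moved. The work goes in short steps, Python scripts to look and compute and a tool call to move; the robot and the scene stay as the last step left them, time stands still between calls to the robot, and variables do not carry over. Pictures are saved under pics/ and viewed, at most 10 in all, crops included, and the job is handed in when it is done.

```bash
ls; mkdir -p pics; python3 - <<'E'
from plant import bot, cams, workorder
import cv2
o=bot.get_obs();print(o)
for n in("top","scene"):
    c=cams.capture(n);cv2.imwrite(f"pics/{n}0.png",c["color"][:,:,::-1]);print(n,c["K"],c["R"],c["t"])
E
```

```text
pics
plant.py
{'time': 0.0, 'joint_positions': array([ 1.08703555e+00,  3.42738897e-01,  1.52500983e+00,  5.99239095e-06,
        1.27539135e+00, -1.45983530e-01]), 'dq': array([-0.00064091, -0.00031664,  0.00218672,  0.00117839,  0.00088737,
       -0.00018953]), 'tau': array([ 8.03439689e-04, -4.31249177e+01, -2.44221961e+01,  7.18295923e-02,
        5.57357760e-02, -1.44264586e-04]), 'tool_pos': array([173.88947521, 495.22902024, 404.03886084]), 'tcp_rot': array([-3.14006252e+00, -2.30766463e-04,  2.80381348e+00]), 'contact_force': array([-0.95168837, -1.06688548, -0.02189696]), 'moment': array([ 0.02940874,  0.032369  , -0.02505283]), 'finger_force': 0.0, 'grip_width': 91.90728484069912}
top [[399.53036433   0.         279.32325811]
 [  0.         399.53036433 211.95962572]
 [  0.           0.           1.        ]] [[-0.01022897 -0.99994343  0.00291703]
 [-0.99779434  0.01001556 -0.06562124]
 [ 0.06558831 -0.00358183 -0.99784034]] [  -2.01486091  527.15247238 1148.66764335]
scene [[433.60834024   0.         282.72861679]
 [  0.         433.60834024 205.77592076]
 [  0.           0.           1.        ]] [[ 0.87167387  0.4897242  -0.01883795]
 [ 0.31637184 -0.59164317 -0.74153032]
 [-0.37429068  0.64041281 -0.67065484]] [-468.72230436 -124.19906206 1545.60757306]
```

View pics/top0.png

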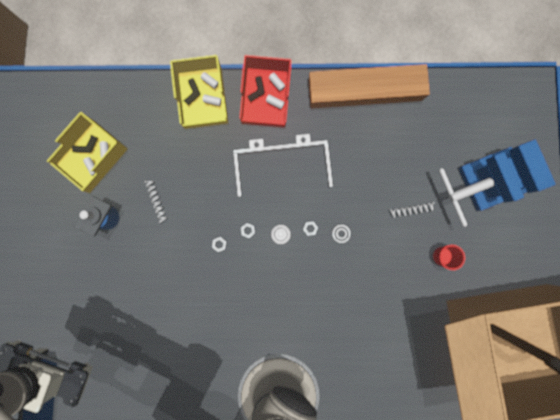

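View pics/scene0.png

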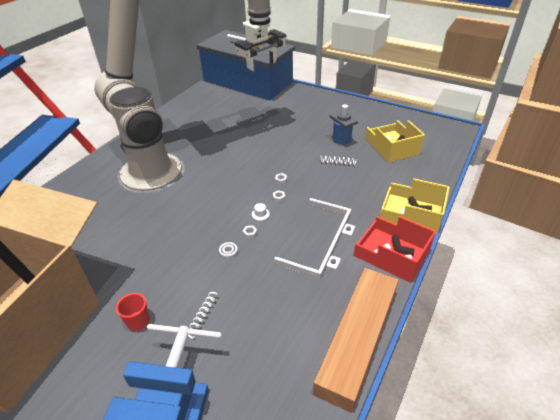

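The top view shows nuts near (219,244), (248,230) and (311,228). The hub is at (281,234), the bearing at (341,234), and the stop opens downward between (239,195) and (331,186). I'll enlarge this area to measure it.

```bash
python3 - <<'E'
import cv2
i=cv2.imread("pics/top0.png")[130:262,200:360]
cv2.imwrite("pics/crop0.png",cv2.resize(i,None,fx=4.5,fy=4.5,interpolation=cv2.INTER_CUBIC))
E
cat > h.py <<'E'
import numpy as np, cv2
from plant import bot, cams, workorder
K=np.array([[399.53036433,0,279.32325811],[0,399.53036433,211.95962572],[0,0,1]])
R=np.array([[-0.01022897,-0.99994343,0.00291703],[-0.99779434,0.01001556,-0.06562124],[0.06558831,-0.00358183,-0.99784034]])
t=np.array([-2.01486091,527.15247238,1148.66764335])
def w(u,v,z):
    d=R.T@np.linalg.solve(K,[u,v,1]); c=-R.T@t
    return c+d*(z-c[2])/d[2]
E
```

```text
(no output)
```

View pics/crop0.png

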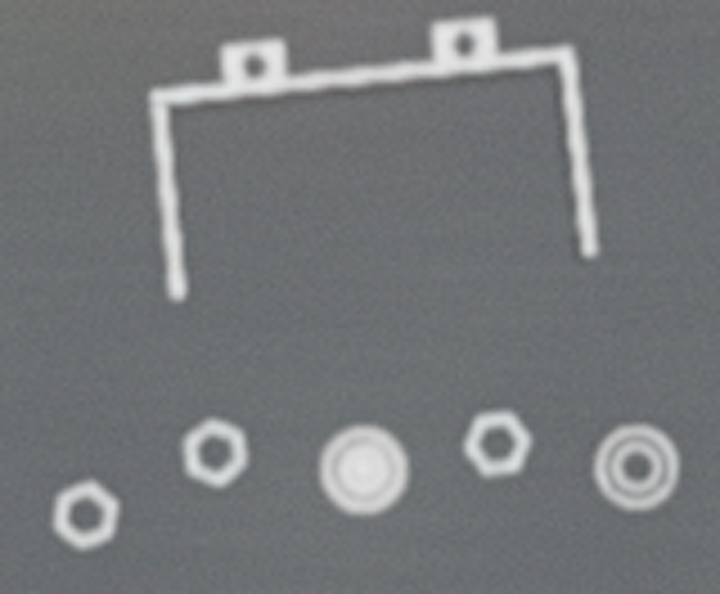

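The crop gives nut centres at (86,515), (215,453) and (498,443). The hub is at (364,470) and the bearing at (637,467). The stop's bar ends are at (178,298) and (591,255), and its back corners at (152,95) and (575,50).

```bash
python3 - <<'E'
from h import *
P=dict(nl=(86,515,19),nm=(215,453,19),nr=(498,443,19),hub=(364,470,8),hubtop=(364,467,38),bear=(637,467,16),endL=(178,299,25),endR=(591,256,25),bL=(156,97,25),bR=(570,55,25))
q={}
for k,(x,y,z) in P.items():
    q[k]=w(200+(x+.5)/4.5-.5,130+(y+.5)/4.5-.5,z); print(k,q[k].round(1),np.hypot(*q[k][:2]).round())
n=lambda a,b:np.linalg.norm(q[a]-q[b])
print(n('endL','endR'),n('bL','bR'),n('endL','bL'),n('endR','bR'))
x=q['bL']-q['endL']+q['bR']-q['endR']; yv=q['bL']-q['bR']
print(np.arctan2(x[1],x[0]),np.arctan2(-yv[0],yv[1]))
E
```

```text
nl [435.6 169.2  19. ] 467.0
nm [474.6  86.   19. ] 482.0
nr [479.2 -96.9  19. ] 489.0
hub [462.8 -10.2   8. ] 463.0
hubtop [464.4 -10.   38. ] 464.0
bear [ 462.8 -186.8   16. ] 499.0
endL [574.1 108.9  25. ] 584.0
endR [ 599.4 -158.4   25. ] 620.0
bL [706.3 122.7  25. ] 717.0
bR [ 731.4 -147.2   25. ] 746.0
268.50271959092765 271.07281928926653 132.90436001136598 132.4812979080377
0.09455865493894493 0.09285415833476224
```

```bash
cat >> h.py <<'E'
Y=0.0937; ux=np.array([np.cos(Y),np.sin(Y)]); uy=np.array([-ux[1],ux[0]]); O=np.array([654.4,-18.4])
def rows(x,y,tip,ang):
    "shift to put the fingertips at stop-frame x,y, height tip, pushing (along -tool x) along stop-frame angle ang"
    o=bot.get_obs(); p=o['tool_pos']; yaw=o['tcp_rot'][2]
    d=O+x*ux+y*uy-p[:2]; s=p[:2]-O
    turn=-((Y+ang+np.pi-yaw+np.pi)%(2*np.pi)-np.pi)
    print('now stop xy',(s@ux).round(1),(s@uy).round(1),'tip',(p[2]-178).round(1),'q6',o['joint_positions'][5].round(2),'F',o['contact_force'].round(1),'t',o['time'])
    print('shift',round(d@[np.cos(yaw),np.sin(yaw)],1),round(d@[np.sin(yaw),-np.cos(yaw)],1),round(p[2]-178-tip,1),'turn',round(turn,3))
if __name__=='__main__':
    import sys; rows(*map(float,sys.argv[1:]))
E
python3 h.py -205 137 60 -0.42
```

```text
now stop xy -430.3 556.3 tip 226.1 q6 -0.15 F [-0.5 -0.1  0.2] t 0.1
shift -380.0 -286.7 166.1 turn -0.011
```

The rows are not in the units I measure in: shifts go in shares of 250 mm and turns go in shares of 2 rad. I convert before sending: -190 mm / 250 = -0.76, -143 mm / 250 = -0.572.

Call:
{"fn": "shift_gripper", "kwargs": {"plan": [{"aperture":20,"sx":-0.76,"sy":-0.572},{"aperture":20,"sx":-0.76,"sy":-0.572},{"aperture":20,"sx":-0.76,"sy":-0.572},{"aperture":20,"sx":-0.76,"sy":-0.572},{"aperture":20,"sx":-0.76,"sy":-0.572}]}}

```text
time: 0.72
tool_pos: [307.3, 295.2, 404.6]
tcp_rot: [-3.141, 0.0, 2.799]
contact_force: [-0.1, -0.2, 0.3]
grip_width: 46.3
finger_force: 0.0
```

Call:
{"fn": "shift_gripper", "kwargs": {"plan": [{"aperture":20,"sx":-0.76,"sy":-0.574},{"aperture":20,"sx":-0.76,"sy":-0.574},{"aperture":20,"sx":-0.76,"sy":-0.574},{"aperture":20,"sx":-0.76,"sy":-0.574},{"aperture":20,"sx":-0.76,"sy":-0.574,"sz":0.32}]}}

```text
time: 1.35
tool_pos: [440.7, 97.4, 344.4]
tcp_rot: [3.138, 0.01, 2.8]
contact_force: [1.4, 0.7, -1.4]
grip_width: 19.9
finger_force: 0.0
```

```bash
python3 h.py -205 137 5 -0.42
```

```text
now stop xy -201.9 135.3 tip 166.4 q6 -1.18 F [ 1.4  0.7 -1.4] t 1.35
shift 3.5 0.2 161.4 turn -0.015
```

Scaled: 105 mm / 250 = 0.42, 50 mm / 250 = 0.2.

Call:
{"fn": "shift_gripper", "kwargs": {"plan": [{"aperture":20,"sx":0.012,"sz":0.2},{"aperture":20,"sx":0.012,"sz":0.42},{"aperture":20,"sx":0.012,"sz":0.42}]}}

```text
time: 1.72
tool_pos: [433.3, 100.8, 234.3]
tcp_rot: [-3.138, -0.009, 2.805]
contact_force: [-0.1, -0.6, 0.1]
grip_width: 19.9
finger_force: 0.0
```

```bash
python3 h.py -205 137 5 -0.42
```

```text
now stop xy -209.0 139.3 tip 56.3 q6 -1.18 F [-0.1 -0.6  0.1] t 1.725
shift -4.6 -0.5 51.3 turn -0.011
```

Next I go down, then push nut_mid. It needs about 187 mm of travel to reach roughly (0,45) in the stop frame.

Scaled: 50 mm / 250 = 0.2, 40 mm / 250 = 0.16.

Call:
{"fn": "shift_gripper", "kwargs": {"plan": [{"aperture":20,"sz":0.16},{"aperture":20,"sz":0.2},{"aperture":20,"sz":0.2}]}}

```text
time: 2.1
tool_pos: [435.2, 100.4, 188.4]
tcp_rot: [3.141, 0.001, 2.804]
contact_force: [-0.1, 0.9, 0.4]
grip_width: 20.2
finger_force: 0.0
```

```bash
python3 h.py -205 137 5 -0.42
```

```text
now stop xy -207.1 138.8 tip 10.4 q6 -1.18 F [-0.1  0.9  0.4] t 2.1
shift -2.7 -0.8 5.4 turn -0.011
```

Call:
{"fn": "shift_gripper", "kwargs": {"plan": [{"aperture":20,"sx":-0.06},{"aperture":20,"sx":-0.12},{"aperture":20,"sx":-0.18},{"aperture":20,"sx":-0.24},{"aperture":20,"sx":-0.3}]}}

```text
time: 2.72
tool_pos: [506.5, 74.8, 187.2]
tcp_rot: [3.142, -0.0, 2.804]
contact_force: [-0.7, 1.2, 0.9]
grip_width: 19.9
finger_force: 0.7
```

```bash
python3 h.py -28 56 5 -0.42
python3 - <<'E'
from h import *
c=cams.capture("top")["color"][130:262,200:360,::-1]
cv2.imwrite("pics/c1.png",cv2.resize(c,None,fx=4.5,fy=4.5,interpolation=cv2.INTER_CUBIC))
E
```

```text
now stop xy -138.6 106.6 tip 9.2 q6 -1.24 F [-0.7  1.2  0.9] t 2.725
shift -121.6 0.3 4.2 turn -0.012
```

View pics/c1.png

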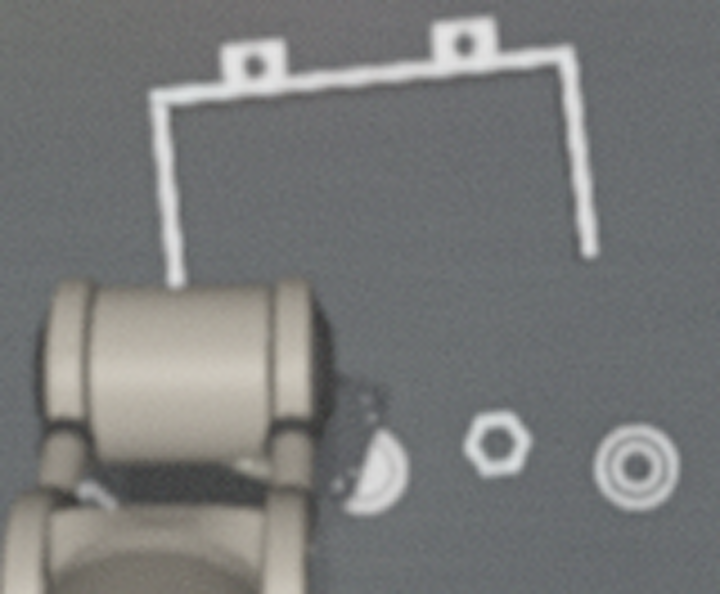

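The top view shows the arm covering the pushed nut. The hub near (385,470), the right-hand nut and the bearing haven't moved. I'll carry on with the push.

Scaled: -75 mm / 250 = -0.3, -60 mm / 250 = -0.24.

Call:
{"fn": "shift_gripper", "kwargs": {"plan": [{"aperture":20,"sx":-0.06,"sz":0.008},{"aperture":20,"sx":-0.12,"sz":0.012},{"aperture":20,"sx":-0.18,"sz":0.012},{"aperture":20,"sx":-0.24,"sz":0.012},{"aperture":20,"sx":-0.3,"sz":0.012}]}}

```text
time: 3.4
tool_pos: [576.9, 50.2, 184.0]
tcp_rot: [-3.142, -0.001, 2.804]
contact_force: [-1.6, 0.8, 1.4]
grip_width: 20.1
finger_force: 1.8
```

Call:
{"fn": "shift_gripper", "kwargs": {"plan": [{"aperture":20,"sx":-0.06},{"aperture":20,"sx":-0.116},{"aperture":20,"sx":-0.156},{"aperture":20,"sx":-0.176},{"aperture":20,"sx":-0.176}]}}

```text
time: 4.03
tool_pos: [617.9, 35.7, 184.0]
tcp_rot: [3.142, 0.0, 2.804]
contact_force: [0.2, 0.1, -0.5]
grip_width: 19.8
finger_force: 0.0
```

```bash
python3 h.py -28 56 5 -0.42
python3 - <<'E'
from h import *
c=cams.capture("wrist")["color"][:,:,::-1]
cv2.imwrite("pics/w1.png",c)
E
```

```text
now stop xy -31.2 57.3 tip 6.0 q6 -1.3 F [ 0.2  0.1 -0.5] t 4.025
shift -3.5 0.2 1.0 turn -0.012
```

View pics/w1.png

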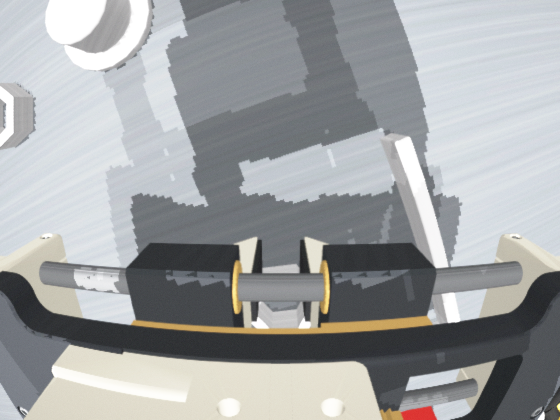

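The wrist view shows the nut nested between the two fingertips at about (280,295), inside the stop's side bar. Next is nut_left.

Scaled: -80 mm / 250 = -0.32, -50 mm / 250 = -0.2.

Call:
{"fn": "shift_gripper", "kwargs": {"plan": [{"aperture":20,"sx":0.048},{"aperture":20,"sx":0.064,"sz":-0.2},{"aperture":20,"sx":0.064,"sz":-0.32}]}}

```text
time: 4.45
tool_pos: [601.8, 41.7, 265.9]
tcp_rot: [3.141, 0.001, 2.804]
contact_force: [0.2, -0.5, -0.2]
grip_width: 20.2
finger_force: 0.0
```

```bash
python3 h.py -228 239 85 -0.855
```

```text
now stop xy -46.8 64.8 tip 87.9 q6 -1.29 F [ 0.2 -0.5 -0.2] t 4.45
shift 237.5 82.6 2.9 turn 0.424
```

Scaled: 237.5 mm / 250 = 0.95, 178 mm / 250 = 0.712, 0.424 rad / 2 = 0.212.

Call:
{"fn": "shift_gripper", "kwargs": {"plan": [{"aperture":20,"sx":0.24,"sy":0.084,"rz":0.05},{"aperture":20,"sx":0.476,"sy":0.164,"rz":0.1},{"aperture":20,"sx":0.712,"sy":0.248,"rz":0.15},{"aperture":20,"sx":0.95,"sy":0.3304,"rz":0.212},{"aperture":20,"sx":0.95,"sy":0.3304,"rz":0.212}]}}

```text
time: 5.08
tool_pos: [401.7, 199.5, 264.2]
tcp_rot: [-3.14, -0.002, 2.383]
contact_force: [0.5, -0.3, -0.2]
grip_width: 20.1
finger_force: 0.0
```

Call:
{"fn": "shift_gripper", "kwargs": {"plan": [{"aperture":20,"sz":0.16},{"aperture":20,"sz":0.22},{"aperture":20,"sz":0.22}]}}

```text
time: 5.45
tool_pos: [405.7, 197.3, 208.4]
tcp_rot: [-3.14, -0.001, 2.38]
contact_force: [-0.3, -0.4, 0.4]
grip_width: 20.1
finger_force: 0.0
```

```bash
python3 h.py -228 239 6 -0.855
python3 - <<'E'
from h import *
c=cams.capture("wrist")["color"][:,:,::-1]
cv2.imwrite("pics/w2.png",c)
E
```

```text
now stop xy -227.4 238.0 tip 30.4 q6 -0.53 F [-0.3 -0.4  0.4] t 5.45
shift 1.1 0.2 24.4 turn -0.0
```

View pics/w2.png

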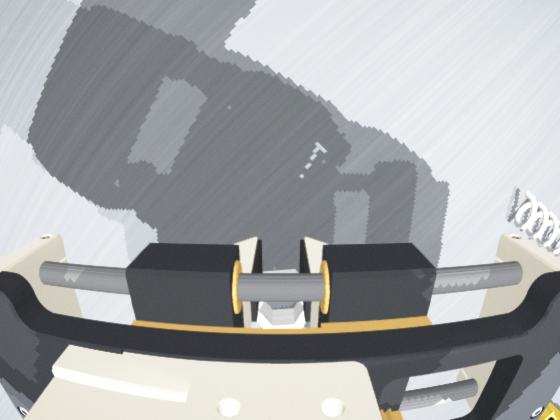

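The wrist view shows the left nut centred just ahead between the fingers, at about (280,290). The spring at (535,215) is clear. I'll lower and push diagonally by about 166 mm.

Scaled: 24 mm / 250 = 0.096.

Call:
{"fn": "shift_gripper", "kwargs": {"plan": [{"aperture":20,"sz":0.096},{"aperture":20,"sz":0.096}]}}

```text
time: 5.75
tool_pos: [405.9, 197.5, 185.1]
tcp_rot: [-3.141, -0.001, 2.38]
contact_force: [0.4, -0.8, 0.6]
grip_width: 20.0
finger_force: 0.0
```

Call:
{"fn": "shift_gripper", "kwargs": {"plan": [{"aperture":20,"sx":-0.06},{"aperture":20,"sx":-0.12},{"aperture":20,"sx":-0.18},{"aperture":20,"sx":-0.24},{"aperture":20,"sx":-0.3}]}}

```text
time: 6.38
tool_pos: [461.0, 145.2, 185.4]
tcp_rot: [3.141, -0.0, 2.379]
contact_force: [-1.8, 1.4, 2.2]
grip_width: 20.4
finger_force: 1.8
```

Call:
{"fn": "shift_gripper", "kwargs": {"plan": [{"aperture":20,"sx":-0.06},{"aperture":20,"sx":-0.12},{"aperture":20,"sx":-0.18},{"aperture":20,"sx":-0.24},{"aperture":20,"sx":-0.296}]}}

```text
time: 7.0
tool_pos: [514.5, 94.2, 185.2]
tcp_rot: [3.142, -0.0, 2.38]
contact_force: [-2.8, 1.9, 3.1]
grip_width: 19.9
finger_force: 2.0
```

Call:
{"fn": "shift_gripper", "kwargs": {"plan": [{"aperture":20,"sx":-0.04},{"aperture":20,"sx":-0.064},{"aperture":20,"sx":-0.064}]}}

```text
time: 7.38
tool_pos: [525.7, 83.5, 185.1]
tcp_rot: [3.141, 0.001, 2.38]
contact_force: [-0.0, 0.5, 0.7]
grip_width: 19.7
finger_force: 0.0
```

```bash
python3 h.py -118 113 6 -0.855
```

```text
now stop xy -118.6 113.5 tip 7.1 q6 -0.79 F [-0.   0.5  0.7] t 7.375
shift -0.8 0.1 1.1 turn -0.001
```

Scaled: -65 mm / 250 = -0.26, -40 mm / 250 = -0.16.

Call:
{"fn": "shift_gripper", "kwargs": {"plan": [{"aperture":20,"sx":0.048},{"aperture":20,"sx":0.12,"sz":-0.16},{"aperture":20,"sx":0.12,"sz":-0.26}]}}

```text
time: 7.75
tool_pos: [502.2, 105.9, 251.2]
tcp_rot: [-3.141, -0.001, 2.381]
contact_force: [0.6, -0.2, 0.4]
grip_width: 20.0
finger_force: 0.0
```

Call:
{"fn": "shift_gripper", "kwargs": {"plan": [{"aperture":20,"rz":-0.09},{"aperture":20,"rz":-0.18},{"aperture":20,"rz":-0.27},{"aperture":20,"rz":-0.36},{"aperture":20,"rz":-0.4275}]}}

```text
time: 8.38
tool_pos: [502.8, 105.3, 250.0]
tcp_rot: [3.142, -0.0, -3.043]
contact_force: [0.3, 0.4, -0.2]
grip_width: 20.2
finger_force: 0.0
```

```bash
python3 h.py -142 92 6 0
python3 - <<'E'
from h import *
c=cams.capture("wrist");cv2.imwrite("pics/w3.png",c["color"][:,:,::-1]);print(c["K"],c["R"],c["t"])
E
```

```text
now stop xy -139.3 137.4 tip 72.0 q6 -1.61 F [ 0.3  0.4 -0.2] t 8.375
shift 2.9 -45.3 66.0 turn 0.005
[[325.1922621    0.         280.44617479]
 [  0.         325.1922621  204.51685771]
 [  0.           0.           1.        ]] [[-9.80546843e-02  9.95180967e-01  3.48887055e-04]
 [ 9.58216086e-01  9.43178804e-02  2.70048275e-01]
 [ 2.68713997e-01  2.68138075e-02 -9.62846721e-01]] [ -55.74493827 -482.92987276  102.67129179]
```

View pics/w3.png

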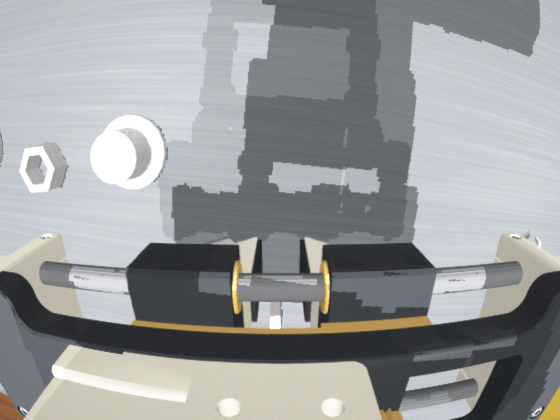

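The wrist view shows the side bar's end between the fingers at (275,315), and the hub at (128,152) is untouched. The nut is hidden behind the gripper. I'll shift across behind where I expect it and check through the gap.

Scaled: -45 mm / 250 = -0.18, 40 mm / 250 = 0.16.

Call:
{"fn": "shift_gripper", "kwargs": {"plan": [{"aperture":20,"sx":0.016,"sy":-0.18},{"aperture":20,"sx":0.024,"sy":-0.18,"sz":0.12},{"aperture":20,"sx":0.024,"sy":-0.18,"sz":0.16},{"aperture":20,"sx":0.024,"sy":-0.18,"sz":0.16}]}}

```text
time: 8.93
tool_pos: [501.5, 59.8, 209.8]
tcp_rot: [3.141, -0.002, -3.048]
contact_force: [-0.3, -0.6, -0.2]
grip_width: 19.9
finger_force: 0.0
```

```bash
python3 h.py -144 92 6 0
python3 - <<'E'
from h import *
c=cams.capture("wrist");cv2.imwrite("pics/w4.png",cv2.resize(c["color"][220:350,150:420,::-1],None,fx=2.5,fy=2.5))
for n,y in (('92',92),('84',84),('100',100)):
    X=np.append(O-100*ux+y*uy,10); p=c["R"]@X+c["t"]; th=np.arctan2(np.hypot(p[0],p[1]),p[2])
    q=c["K"][0,0]*th*p[:2]/np.hypot(p[0],p[1])+c["K"][:2,2]; print(n,q,(q-[150,220])*2.5)
E
```

```text
now stop xy -144.9 92.1 tip 31.8 q6 -1.7 F [-0.3 -0.6 -0.2] t 8.925
shift -0.9 -0.1 25.8 turn -0.001
92 [279.8513194  305.90033656] [324.6282985  214.75084141]
84 [267.54170989 305.86620256] [293.85427473 214.6655064 ]
100 [292.16266663 305.83946499] [355.40666658 214.59866247]
```

View pics/w4.png

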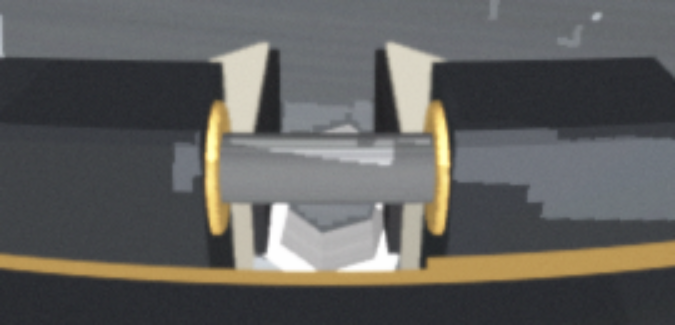

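The crop shows the nut centred at about (328,215), which is y≈93 in the stop frame, straight ahead. I'll push 117 mm.

Scaled: 25 mm / 250 = 0.1.

Call:
{"fn": "shift_gripper", "kwargs": {"plan": [{"aperture":20,"sz":0.1},{"aperture":20,"sz":0.1}]}}

```text
time: 9.22
tool_pos: [501.5, 59.7, 184.9]
tcp_rot: [3.141, -0.002, -3.048]
contact_force: [0.1, -0.6, -0.0]
grip_width: 20.1
finger_force: 0.0
```

Call:
{"fn": "shift_gripper", "kwargs": {"plan": [{"aperture":20,"sx":-0.06},{"aperture":20,"sx":-0.12},{"aperture":20,"sx":-0.18},{"aperture":20,"sx":-0.24},{"aperture":20,"sx":-0.3}]}}

```text
time: 9.85
tool_pos: [577.1, 66.6, 186.6]
tcp_rot: [-3.142, 0.001, -3.048]
contact_force: [-0.4, -0.2, -1.1]
grip_width: 19.8
finger_force: 0.3
```

Call:
{"fn": "shift_gripper", "kwargs": {"plan": [{"aperture":20,"sx":-0.06},{"aperture":20,"sx":-0.12},{"aperture":20,"sx":-0.156},{"aperture":20,"sx":-0.168},{"aperture":20,"sx":-0.168}]}}

```text
time: 10.48
tool_pos: [618.3, 70.2, 185.5]
tcp_rot: [3.142, 0.0, -3.048]
contact_force: [0.7, 0.5, -1.3]
grip_width: 20.0
finger_force: 0.0
```

```bash
python3 h.py -28 92 6 0
```

```text
now stop xy -27.7 91.6 tip 7.5 q6 -1.67 F [ 0.7  0.5 -1.3] t 10.475
shift 0.3 0.4 1.5 turn -0.0
```

Call:
{"fn": "shift_gripper", "kwargs": {"plan": [{"aperture":20,"sx":0.056},{"aperture":20,"sx":0.08,"sz":-0.16},{"aperture":20,"sx":0.08,"sz":-0.32},{"aperture":20,"sx":0.08,"sz":-0.32}]}}

```text
time: 10.98
tool_pos: [599.1, 68.2, 268.8]
tcp_rot: [-3.141, 0.007, -3.048]
contact_force: [-0.7, 0.1, -0.5]
grip_width: 19.6
finger_force: 0.0
```

```bash
python3 h.py -224 -61.7 85 0
```

```text
now stop xy -47.0 91.4 tip 90.8 q6 -1.68 F [-0.7  0.1 -0.5] t 10.975
shift 177.0 -153.2 5.8 turn -0.0
```

Scaled: 177 mm / 250 = 0.708, -153 mm / 250 = -0.612.

Call:
{"fn": "shift_gripper", "kwargs": {"plan": [{"aperture":20,"sx":0.176,"sy":-0.152},{"aperture":20,"sx":0.352,"sy":-0.304},{"aperture":20,"sx":0.528,"sy":-0.46},{"aperture":20,"sx":0.708,"sy":-0.612},{"aperture":20,"sx":0.708,"sy":-0.612}]}}

```text
time: 11.6
tool_pos: [433.8, -102.4, 264.5]
tcp_rot: [3.14, -0.003, -3.053]
contact_force: [-0.4, 0.4, -0.1]
grip_width: 19.9
finger_force: 0.0
```

Call:
{"fn": "shift_gripper", "kwargs": {"plan": [{"aperture":20,"sz":0.12},{"aperture":20,"sz":0.24},{"aperture":20,"sz":0.32},{"aperture":20,"sz":0.32}]}}

```text
time: 12.1
tool_pos: [436.2, -99.8, 183.7]
tcp_rot: [3.14, -0.003, -3.048]
contact_force: [0.8, -0.1, 0.4]
grip_width: 19.9
finger_force: 0.0
```

```bash
python3 h.py -224 -61.7 6 0
```

```text
now stop xy -224.9 -60.6 tip 5.7 q6 -2.06 F [ 0.8 -0.1  0.4] t 12.1
shift -0.9 -1.1 -0.3 turn 0.0
```

Scaled: -75 mm / 250 = -0.3, -60 mm / 250 = -0.24.

Call:
{"fn": "shift_gripper", "kwargs": {"plan": [{"aperture":20,"sx":-0.06,"sy":-0.004},{"aperture":20,"sx":-0.12,"sy":-0.004},{"aperture":20,"sx":-0.18,"sy":-0.004},{"aperture":20,"sx":-0.24,"sy":-0.004},{"aperture":20,"sx":-0.3,"sy":-0.004}]}}

```text
time: 12.72
tool_pos: [512.0, -94.1, 186.0]
tcp_rot: [-3.141, 0.001, -3.048]
contact_force: [-0.7, 0.1, -0.9]
grip_width: 20.1
finger_force: 0.2
```

Call:
{"fn": "shift_gripper", "kwargs": {"plan": [{"aperture":20,"sx":-0.06},{"aperture":20,"sx":-0.12},{"aperture":20,"sx":-0.18},{"aperture":20,"sx":-0.24},{"aperture":20,"sx":-0.3}]}}

```text
time: 13.35
tool_pos: [586.6, -87.0, 186.0]
tcp_rot: [-3.142, 0.001, -3.048]
contact_force: [-0.9, -0.3, -0.5]
grip_width: 19.9
finger_force: 0.2
```

Call:
{"fn": "shift_gripper", "kwargs": {"plan": [{"aperture":20,"sx":-0.06},{"aperture":20,"sx":-0.12},{"aperture":20,"sx":-0.168},{"aperture":20,"sx":-0.184},{"aperture":20,"sx":-0.184}]}}

```text
time: 13.98
tool_pos: [631.7, -83.0, 185.5]
tcp_rot: [-3.142, 0.0, -3.048]
contact_force: [0.5, 1.0, 0.2]
grip_width: 19.9
finger_force: 0.0
```

```bash
python3 h.py -28 -62 6 0
```

```text
now stop xy -28.6 -62.2 tip 7.5 q6 -1.92 F [0.5 1.  0.2] t 13.975
shift -0.6 0.2 1.5 turn -0.0
```

Call:
{"fn": "shift_gripper", "kwargs": {"plan": [{"aperture":20,"sx":0.056},{"aperture":20,"sx":0.08,"sz":-0.2},{"aperture":20,"sx":0.16,"sz":-0.4},{"aperture":20,"sx":0.32,"sz":-0.6},{"aperture":20,"sx":0.48,"sz":-0.8}]}}

```text
time: 14.6
tool_pos: [512.4, -94.2, 384.3]
tcp_rot: [-3.142, 0.0, -3.048]
contact_force: [0.5, 0.1, 1.0]
grip_width: 20.1
finger_force: 0.0
```

```bash
python3 h.py -224 61.7 250 0
```

```text
now stop xy -148.4 -62.2 tip 206.3 q6 -1.99 F [0.5 0.1 1. ] t 14.6
shift 75.6 123.9 -43.7 turn -0.0
```

Scaled: -250 mm / 250 = -1, -150 mm / 250 = -0.6.

Call:
{"fn": "shift_gripper", "kwargs": {"plan": [{"aperture":20,"sx":0.16,"sy":-0.2},{"aperture":20,"sx":0.32,"sy":-0.4},{"aperture":20,"sx":0.32,"sy":-0.6},{"aperture":20,"sx":0.32,"sy":-1},{"aperture":20,"sx":0.32,"sy":-1}]}}

```text
time: 15.22
tool_pos: [456.9, -353.1, 383.0]
tcp_rot: [-3.141, 0.0, -3.05]
contact_force: [1.0, 1.0, -0.2]
grip_width: 20.1
finger_force: 0.0
```

Call:
{"fn": "shift_gripper", "kwargs": {"plan": [{"aperture":20},{"aperture":20},{"aperture":20}]}}

```text
time: 15.6
tool_pos: [457.8, -349.4, 383.1]
tcp_rot: [3.141, 0.0, -3.047]
contact_force: [0.1, -0.1, 0.2]
grip_width: 20.0
finger_force: 0.0
```

```bash
python3 - <<'E'
from h import *
c=cams.capture("top")["color"][:,:,::-1]
cv2.imwrite("pics/top9f.png",c)
cv2.imwrite("pics/c9.png",cv2.resize(c[130:262,200:360],None,fx=4.5,fy=4.5,interpolation=cv2.INTER_CUBIC))
b=cv2.imread("pics/top0.png"); d=cv2.absdiff(b,np.ascontiguousarray(c)).max(2)
for n,(x0,y0,x1,y1) in dict(springa=(140,175,172,227),pump=(75,195,120,238),springb=(385,200,438,220),pot=(434,240,470,273)).items(): print(n,d[y0:y1,x0:x1].max(),d[y0:y1,x0:x1].mean())
E
```

```text
springa 12 3.7752403846153846
pump 20 3.9338501291989663
springb 59 11.623584905660378
pot 143 34.60858585858586
```

View pics/c9.png

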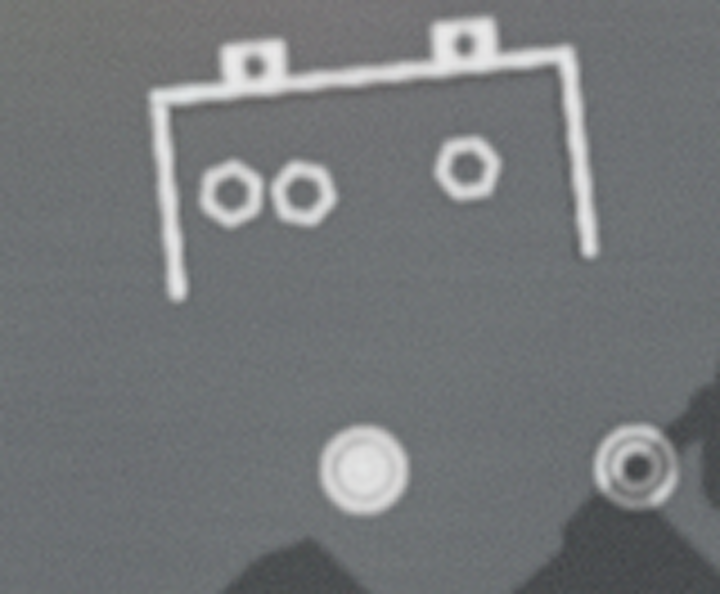

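The final view shows the three nuts at (231,193), (304,193) and (468,168), all well inside the stop. The hub is still at (364,470) and the bearing at (637,467). The pump and the left spring match the first picture. The differences around the pot and the right spring are the arm and its shadow, since the fingertips never went below about 200 mm on that side.

```bash
python3 -c "
from h import *
for x,y in((231,193),(304,193),(468,168)):
    s=w(200+(x+.5)/4.5-.5,130+(y+.5)/4.5-.5,19)[:2]-O; print((s@ux).round(1),(s@uy).round(1))
print(workorder.close_job())"
```

```text
-1.9 93.7
-6.8 46.4
-1.4 -61.8
the job is handed in; nothing more can be done
None
```

All three nuts lie inside the stop, with centres about 60 mm in from the open side (limit 20 mm); nothing else was touched, and the job was handed in at about 16 s with no verdict returned.

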